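Set the printer's kickstand, then hold its folding gantry upright

TASK

The folding gantry of this travelling plate printer is leaning forward on its buffers. First flip its kickstand down past centre so that it snaps fully down; then grip the gantry by its carry bar, bring it upright without letting it rock over backwards onto the stand, and finish while still holding it upright by the bar, because I am about to start the two captive screws. Leave the plate, cartridge, jar and screwdriver where they are.

Things in the scene. Friction and masses are not known exactly. Their poses are not given: they have to be found in the camera images.
- machine: Travelling plate printer (compact desktop CNC frame): black base 290 x 290 x 58 mm with a white bed, fixed on the counter. Origin on the counter surface straight under the middle of the gantry's hinge axis; x runs along the hinge axis, away from the robot; y points to the machine's rear (kickstand side), the bed is on the -y side; z up. Two stub cheeks with black captive thumbscrews flank the gantry's feet (not to be touched).
- gantry (a joint): Lean of the gantry about its hinge, rad: 0 = upright, +0.30 = leaning forward (to the machine's -y) on its rubber buffers, negative = leaning back. It is 1.9 kg in all with its centre of mass about 150 mm above the hinge; unheld it falls forward from upright (about 4 N at the bar lifts it off the buffers, under 1 N keeps it upright), and goes over backwards past about -0.05. With the kickstand down it would come to rest at about -0.14.
- gantry_hinge (a point): Middle of the gantry's hinge axis, 35 mm above the counter; axes as the machine's. The gantry: two black side plates (8 mm thick, 70 mm deep) 250 mm apart at x = -125 and +125 mm, their tops 255 mm above the hinge, with guide rods between them on the front side and a motor on the outside of the -x plate.
- carry_bar: Round steel carry bar, 14 mm diameter, 240 mm free length, across the top of the gantry between the plates, 240 mm from the hinge axis and parallel to it. Origin at its middle; x along the bar; z along the gantry's plates (up when upright).
- bar_grip (a point): Point on the axis of the carry bar, 65 mm from its middle towards the plate farther from the robot, where the bar is free all round: the place to take it. It turns freely enough in the pads to be carried round the hinge with the gripper kept pointing down.
- carriage (a joint): Position of the carriage (aluminium Z axis with a motor and a grey cartridge holder, 50 mm wide) along the gantry rods, m from the middle, towards machine +x; stiff, -0.075 to -0.03 at the start. It stands in front of (-y of) the bar and its motor rises 65 mm above the bar.
- kickstand (a joint): Swing of the kickstand leg, rad: 0 = stowed, as at the start (lying level across the rear of the gantry, pointing from the hub to machine +x), 1.75 = fully down on its stop. A tension spring over the hub pulls it back below about 0.65 and snaps it down beyond about 0.75; pushing square to the leg at the foot it takes up to 3 N.
- stand_hub (a point): Centre of the kickstand's hub, on the gantry: 90 mm to machine -x, 140 mm up the plates from the hinge axis and 60 mm behind that axis (gantry y); axes as the gantry's (y rear, z up the plates). The leg swings in a plane that holds the gantry's x axis and the direction 0.35 rad rearward of straight down the plates.
- stand_foot (a point): Centre of the red rubber foot of the kickstand, 153 mm from the hub axis; foot 30 mm along the leg, 24 mm wide, 16 mm thick, on a 12 mm aluminium leg. Stowed, it is about 185 mm above the counter with nothing above it. Its x axis points along the leg away from the hub, its z axis is the side that faces up when stowed (the side to push on).
- plate: White dinner plate, 230 mm across, 24 mm high, loose on the counter before the machine; origin under its centre. Leave alone.
- cartridge: Brown paste cartridge standing on its 48 mm flange, 108 mm tall, behind the machine; origin under its centre. Leave alone.
- jar: Amber jar with a brass lid, 62 mm across, 75 mm tall, behind the machine; origin under its centre. Leave alone.
- driver: Yellow-handled screwdriver, 170 mm long, lying behind the machine; origin under its middle. Leave alone.

How it is judged:
By the outcome, as a careful person would: the job done as asked, in the order asked, and still so for the second after the job is handed in, while the arm keeps its last pose, push and grip.
It also fails if it takes over 48 s, if anything falls off the work surface, if the arm or the gripper's body presses on something with over 40 N, if the wrist force passes 120 N, or if a joint passes its speed limit or range.

ROBOT

A 6-joint arm with a two-finger parallel gripper is mounted at the origin on the work surface. World frame = base frame: x ahead of the robot, y to its left, z up, the work surface at z = 0. Lengths are in m, angles in degrees, forces in N, time in s.
With the tool pointing down it reaches from about 0.275 to 0.725 m from the base axis. Payload 15.9 kg.
Tool frame: the origin (TCP) lies midway between the tips of the shut fingers; the grasp point (between the pads) lies 19 mm behind it; z points along the fingers, y is the line along which they close (so a half turn about z gives the same grasp; the last joint's range is limited). The gripper opens to 85 mm and grips with 20 to 120 N. Pads are 22 mm wide; open, the fingers measure 114 mm over their backs; the gripper's body (76 mm by 85 mm) begins 54 mm behind the grasp point. The pads swing forward as they close: fully open they stand 13 mm farther back than shut.
Start: joints at [71.62, 12.198, -1.971, 75.831, 0, 90], TCP at [0.158, 0.474, 0.231] pointing down, gripper open.
Joint ranges: [-170.91, 170.91], [-42.67, 98.43], [-65.05, 77.54], [-120.47, 116.71], [-90, 82.35], [-180, 180]. Speed limits (degrees/s): [108.29, 108.29, 136.94, 147.25, 180, 180].

INTERFACE

Orientations are given as [roll, pitch, yaw] about the fixed x, y, z axes, in that order (R = Rz(yaw) Ry(pitch) Rx(roll)).
In Python, from station import monitor, viewer, bot gives the robot as it stands. The module is installed in compiled form; this text tells all that it offers.
- The arm moves only by the tool carry_out, never from a script. Its argument "rows" is a list of rows, each an object of numbers: "x", "y", "z": the shift along the tool's x, y, z in m; "ax", "ay", "az": the turn, a rotation vector about the tool's x, y, z in rad; "fingers": the gripper command: -1 is fully open, 1 is shut, values between are in proportion. In form: [{"x": .., "y": .., "z": .., "ax": .., "ay": .., "az": .., "fingers": ..}, ...]. A call has 1 to 12 rows; each row is the pose to reach, as a shift and turn from the pose commanded when the call began, along the tool's axes at that moment; what a row does not reach only later rows make up. A row lasts 1/8 s, in which the tool goes at most 62.5 mm and 10.7 degrees, less where a joint would pass 70% of its speed; a pose out of reach is approached as far as the arm can. A call with a gripper value outside its range is refused whole. The fingers move at their own pace and stop on an object; the grip force is fixed at half the most. Time passes only in rows, so rows that repeat a pose let the fingers close. It gives the time, the measured TCP pose, the force, the opening and the grip force at its end, in the units of the state.
- monitor.read_state(): the state, without advancing time (a new reading comes with each control period).
- viewer.read_camera(name): name is "scene" or "top"; returns a dict with "pixels" (420x560x3 uint8, red, green, blue), "z_map" (420x560 float32, m along the optical axis (not along the pixel's ray), 0 where there is no reading), "fovy" (degrees; the focal length in pixels is half the picture's height over the tangent of half this angle, whatever the lens; pixels are square), "cx", "cy" (the principal point, pixels), "R" (3x3) and "t" (3): a world point X has camera coordinates R X + t. Camera axes: x right, y down, z forward; pixel columns grow to the right and rows downward; lengths in m; the calibration is good to about 2 mm. A picture is of the moment at which its call begins.
- bot.close_job(): hands the job in; it is judged then, once.
The state is a dict: "time_s": time; "q": joint angles; "dq": joint speeds; "joint_efforts": joint torques, N m; "tool_pos": TCP position; "tcp_rot": TCP orientation; "contact_force": force on the tool from outside, world axes, zero at the start; "torque": the same for the moment, N m; "width": finger opening in m; "finger_force": force on a finger pad.
Only numpy, scipy, OpenCV 4.12 (cv2) and the standard library are available. Lean on these libraries where they do the work, as an engineer would, in place of code of your own. Each camera call takes 0.05 s, during which the arm holds its last target. There are 200 camera calls.

## Working session

There is one attempt and no reset: what is moved stays moved. The work goes in short steps, Python scripts to look and compute and a tool call to move; the robot and the scene stay as the last step left them, time stands still between calls to the robot, and variables do not carry over. Pictures are saved under pics/ and viewed, at most 10 in all, crops included, and the job is handed in when it is done.

Besides the shell and the picture viewer there is one more tool, called after "Emit:" as name(argument=value, ...), one argument or row to a line, values as JSON. carry_out: Moves the arm, as the interface text tells. Its arguments: {"type":"object","properties":{"rows":{"type":"array","items":{"type":"object","properties":{"x":{"type":"number"},"y":{"type":"number"},"z":{"type":"number"},"ax":{"type":"number"},"ay":{"type":"number"},"az":{"type":"number"},"fingers":{"type":"number"}}}}},"required":["rows"]}

```bash
mkdir -p pics; cat > h.py <<'E'
import numpy as np, cv2
from station import monitor, viewer, bot
def cam(n,save=None):
    c=viewer.read_camera(n); p=c["pixels"]; h=p.shape[0]
    f=h/2/np.tan(np.radians(c["fovy"])/2)
    v,u=np.mgrid[:h,:p.shape[1]]; Z=c["z_map"]
    P=np.stack([(u-c["cx"])/f*Z,(v-c["cy"])/f*Z,Z],-1)
    W=(P-np.array(c["t"]))@np.array(c["R"])
    W[Z==0]=np.nan
    if save: cv2.imwrite("pics/"+save,p[:,:,::-1])
    return p,W,c,f
def proj(X,c,f):
    q=np.array(c["R"])@np.array(X)+c["t"]; return q[:2]/q[2]*f+[c["cx"],c["cy"]]
E
python3 - <<'E'
from h import *
for n in("scene","top"):
    p,W,c,f=cam(n,n+"1.png"); print(n,f,np.array(c["R"]).T@-np.array(c["t"]),np.round(c["R"],2).tolist())
print(monitor.read_state())
E
```

```text
scene 478.11779619381065 [1.25222377 0.33159866 1.03805578] [[-0.47, 0.88, 0.02], [0.62, 0.35, -0.7], [-0.62, -0.32, -0.71]]
top 486.96150795335984 [ 0.36308    -0.04769516  1.46692362] [[0.02, -1.0, 0.01], [-0.99, -0.02, -0.13], [0.13, -0.01, -0.99]]
{'time_s': 0.1, 'q': array([ 7.16203375e+01,  1.22208668e+01, -2.00243619e+00,  7.58308045e+01,
       -1.08842113e-05,  9.00023210e+01]), 'dq': array([ 0.10371313, -0.10079787,  0.19502692, -0.08615551,  0.06057341,
        0.09260003]), 'joint_efforts': array([-7.02614398e-04, -6.87240458e+01,  4.87810349e+01,  1.20198002e-02,
       -1.01778330e-04,  1.86080433e-05]), 'tool_pos': array([0.15756603, 0.47422272, 0.23089068]), 'tcp_rot': array([-1.79945893e+02,  1.30760308e-05,  1.61618017e+02]), 'contact_force': array([ 0.84834907, -0.04879522, -0.56387089]), 'torque': array([-0.01937739,  0.02918244, -0.06472634]), 'finger_force': 0.0, 'width': 0.08545331033370059}
```

View pics/scene1.png

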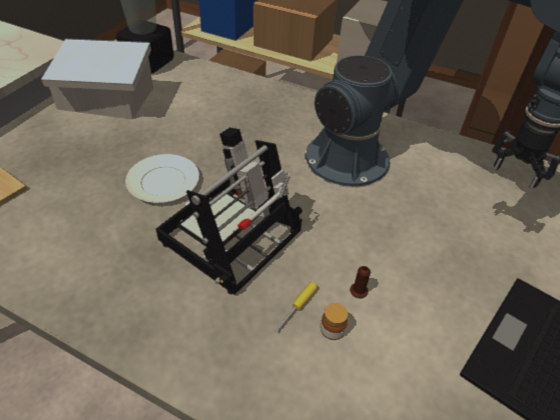

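View pics/top1.png

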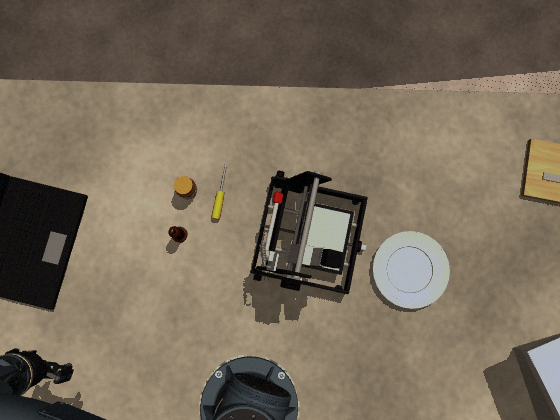

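The scene shows the gantry leaning toward the plate with the red foot at scene (245,224) and top (277,198). In the top view the bar runs from about (298,270) to (315,180), with the carriage motor at about (333,258). Next I'll measure the foot and bar.

```bash
python3 - <<'E'
from h import *
for n in("scene","top"):
    p,W,c,f=cam(n); q=p.astype(int)
    red=(q[...,0]>130)&(q[...,1]<50)&(q[...,2]<60)&(W[...,2]>.1)
    R=W[red]; print(n,"red",len(R),np.nanmedian(R,0).round(4),np.nanmin(R,0).round(4),np.nanmax(R,0).round(4))
    box=np.zeros(red.shape,bool)
    if n=="top": box[165:295,285:335]=1
    else: box[130:215,185:285]=1
    sat=q.max(-1)-q.min(-1)
    m=box&(q.min(-1)>70)&(sat<40)&(W[...,2]>.255)&(W[...,2]<.285)
    B=W[m]; mu=np.median(B,0); 
    # robust line
    for _ in range(6):
        mu=B.mean(0); d=np.linalg.svd(B-mu,full_matrices=False)[2][0]
        r=np.linalg.norm(np.cross(B-mu,d),axis=1); B=B[r<max(.009,np.percentile(r,90) if _<4 else 0)]
    d*=np.sign(d[0]); s=(B-mu)@d
    print("bar",len(B),mu.round(4),d.round(4),(mu+s.min()*d).round(4),(mu+s.max()*d).round(4), np.degrees(np.arctan2(d[1],d[0])))
    big=cv2.resize(p[120:310,(150 if n=="scene" else 230):(310 if n=="scene" else 390)],None,fx=3,fy=3,interpolation=cv2.INTER_CUBIC)
    cv2.imwrite(f"pics/{n}z.png",big[:,:,::-1])
    # black plates tops
    k=(W[...,2]>.26)&(W[...,2]<.30)&(q.max(-1)<60); 
    if n=="top":
        k=k&box; K=W[k]; s=(K-mu)@d; print("plates",np.percentile(s,[0,5,25,50,75,95,100]).round(3))
        bw=W[(W[...,2]>.05)&(W[...,2]<.066)&(q.max(-1)<60)]; r=cv2.minAreaRect(bw[:,:2].astype(np.float32)*1000); print("base",len(bw),r)
E
```

```text
scene red 48 [ 0.586  -0.0633  0.1943] [ 0.5735 -0.0763  0.1863] [ 0.5971 -0.0556  0.1983]
bar 383 [ 0.5137 -0.1379  0.2682] [ 0.9817 -0.1904  0.0038] [ 0.3832 -0.1125  0.2677] [ 0.6369 -0.1617  0.2687] -10.976818931881324
top red 67 [ 0.5806 -0.0688  0.1947] [ 0.5683 -0.0794  0.1857] [ 0.5936 -0.0606  0.2057]
bar 493 [ 0.5016 -0.1406  0.2701] [ 0.9825 -0.1862  0.0023] [ 0.3696 -0.1156  0.2698] [ 0.6352 -0.1659  0.2704] -10.730289217254963
plates [-0.132 -0.127 -0.122 -0.058  0.122  0.127  0.133]
base 1207 ((330.5061340332031, -43.347900390625), (1584.2386474609375, 667.425537109375), 89.87954711914062)
```

```bash
python3 -c "
import cv2,numpy as np
a=cv2.imread('pics/scenez.png');b=cv2.imread('pics/topz.png')
cv2.imwrite('pics/both.png',cv2.resize(np.hstack([a,b]),(800,475)))"
```

```text
(no output)
```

View pics/both.png

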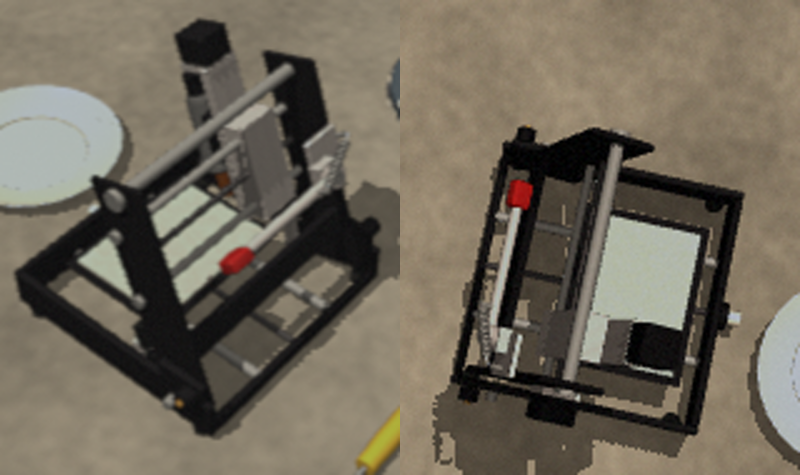

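The crops confirm the layout: the foot sits at top z-crop (519,194), and bar and foot both match a machine yaw of about -10.8° with origin near (0.515,-0.071). I'll plan the approach and the push from that.

```bash
cat >> h.py <<'E'
from scipy.spatial.transform import Rotation as Ro
a=np.radians(-10.8); MX=np.array([np.cos(a),np.sin(a),0]); MY=np.array([-np.sin(a),np.cos(a),0]); O=np.array([.5149,-.0709,0])
def m2w(x,y,z): return O+x*MX+y*MY+[0,0,z]
def w2m(p): d=np.array(p)-O; return np.array([d@MX,d@MY,d[2]])
def push(th,r=.150,lean=.3,over=0.):
    hy=.06*np.cos(lean)-.14*np.sin(lean); hz=.035+.14*np.cos(lean)+.06*np.sin(lean)
    u=np.array([0,np.sin(.35+lean),-np.cos(.35+lean)]); X=np.array([1,0,0])
    t=-np.sin(th)*X+np.cos(th)*u
    C=np.array([-.09,hy,hz])+r*(np.cos(th)*X+np.sin(th)*u)+(over-.008)*t
    return m2w(*(C+[.008,-.006,0]))
def rel(P,rpy=None):
    s=monitor.read_state(); R=Ro.from_euler("xyz",s["tcp_rot"],degrees=True)
    out=R.inv().apply(np.array(P)-s["tool_pos"])
    print(np.round(out,4), np.round((R.inv()*Ro.from_euler("xyz",rpy,degrees=True)).as_rotvec(),3) if rpy else "")
E
python3 - <<'E'
from h import *
p=push(0); print(p)
rel(p+[0,0,.13],[180,0,169.2])
E
```

```text
[ 0.58265228 -0.0786265   0.19284699]
[-0.5777 -0.3908 -0.0915] [-0.001 -0.    -0.132]
```

Emit:
carry_out(
  rows=[
    {"x": 0,"y": 0,"z": -0.06,"fingers": 1},
    {"x": -0.04,"y": -0.03,"z": -0.0915,"az": -0.132,"fingers": 1},
    {"x": -0.578,"y": -0.391,"z": -0.0915,"az": -0.132,"fingers": 1},
    {"x": -0.578,"y": -0.391,"z": -0.0915,"az": -0.132,"fingers": 1},
    {"x": -0.578,"y": -0.391,"z": -0.0915,"az": -0.132,"fingers": 1},
    {"x": -0.578,"y": -0.391,"z": -0.0915,"az": -0.132,"fingers": 1},
    {"x": -0.578,"y": -0.391,"z": -0.0915,"az": -0.132,"fingers": 1},
    {"x": -0.578,"y": -0.391,"z": -0.0915,"az": -0.132,"fingers": 1},
    {"x": -0.578,"y": -0.391,"z": -0.0915,"az": -0.132,"fingers": 1},
    {"x": -0.578,"y": -0.391,"z": -0.0915,"az": -0.132,"fingers": 1},
    {"x": -0.578,"y": -0.391,"z": -0.0915,"az": -0.132,"fingers": 1},
    {"x": -0.578,"y": -0.391,"z": -0.0915,"az": -0.132,"fingers": 1},
  ],
)

```text
$.rows[0]: bad value
```

Emit:
carry_out(
  rows=[
    {"x": 0,"y": 0,"z": -0.06,"ax": 0,"ay": 0,"az": 0,"fingers": 1},
    {"x": -0.04,"y": -0.03,"z": -0.0915,"ax": 0,"ay": 0,"az": -0.132,"fingers": 1},
    {"x": -0.578,"y": -0.391,"z": -0.0915,"ax": 0,"ay": 0,"az": -0.132,"fingers": 1},
    {"x": -0.578,"y": -0.391,"z": -0.0915,"ax": 0,"ay": 0,"az": -0.132,"fingers": 1},
    {"x": -0.578,"y": -0.391,"z": -0.0915,"ax": 0,"ay": 0,"az": -0.132,"fingers": 1},
    {"x": -0.578,"y": -0.391,"z": -0.0915,"ax": 0,"ay": 0,"az": -0.132,"fingers": 1},
    {"x": -0.578,"y": -0.391,"z": -0.0915,"ax": 0,"ay": 0,"az": -0.132,"fingers": 1},
    {"x": -0.578,"y": -0.391,"z": -0.0915,"ax": 0,"ay": 0,"az": -0.132,"fingers": 1},
    {"x": -0.578,"y": -0.391,"z": -0.0915,"ax": 0,"ay": 0,"az": -0.132,"fingers": 1},
    {"x": -0.578,"y": -0.391,"z": -0.0915,"ax": 0,"ay": 0,"az": -0.132,"fingers": 1},
    {"x": -0.578,"y": -0.391,"z": -0.0915,"ax": 0,"ay": 0,"az": -0.132,"fingers": 1},
    {"x": -0.578,"y": -0.391,"z": -0.0915,"ax": 0,"ay": 0,"az": -0.132,"fingers": 1},
  ],
)

```text
time_s: 1.7
tool_pos: [0.5698, -0.0627, 0.3227]
tcp_rot: [180.0, 0.0, 169.2]
contact_force: [0.9, 1.6, 0.5]
width: 0.0001
finger_force: 0.0
```

```bash
python3 - <<'E'
from h import *
p,W,c,f=cam("scene"); b=cv2.resize(p[60:260,140:360],None,fx=3,fy=3,interpolation=cv2.INTER_CUBIC); cv2.imwrite("pics/s2.png",b[:,:,::-1])
q=p.astype(int); red=(q[...,0]>130)&(q[...,1]<50)&(q[...,2]<60)&(W[...,2]>.1); print(np.median(W[red],0))
print(monitor.read_state()["tool_pos"]); rel(push(0)+[0,0,.02])
for th in (0,.15,.3,.45,.6,.75,.9,1.05): rel(push(th,over=.003)); 
E
```

```text
[ 0.58637461 -0.06051956  0.19379362]
[ 0.57250882 -0.06783616  0.3203365 ]
[-0.0122 -0.0084  0.1075] 
[-0.0122 -0.0066  0.1299] 
[-0.0113  0.0071  0.1477] 
[-0.007   0.0204  0.1653] 
[0.0006 0.0333 0.1821] 
[0.0112 0.0453 0.1979] 
[0.0247 0.0562 0.2123] 
[0.0407 0.0657 0.2249] 
[0.0589 0.0737 0.2354]
```

View pics/s2.png

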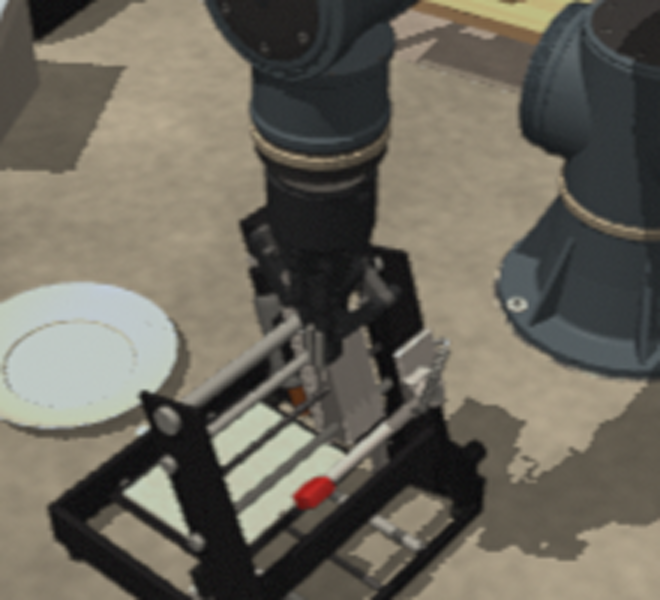

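The tool hangs above and in front of the red foot (crop pixel (313,490)) and is clear of the bar. I'll let it settle while lowering a little.

Emit:
carry_out(
  rows=[
    {"x": 0,"y": 0,"z": 0.05,"ax": 0,"ay": 0,"az": 0,"fingers": 1},
    {"x": 0,"y": 0,"z": 0.08,"ax": 0,"ay": 0,"az": 0,"fingers": 1},
    {"x": 0,"y": 0,"z": 0.08,"ax": 0,"ay": 0,"az": 0,"fingers": 1},
    {"x": 0,"y": 0,"z": 0.08,"ax": 0,"ay": 0,"az": 0,"fingers": 1},
  ],
)

```text
time_s: 2.25
tool_pos: [0.5693, -0.0607, 0.2443]
tcp_rot: [180.0, 0.1, 169.2]
contact_force: [0.2, 0.6, 0.8]
width: 0.0
finger_force: 0.0
```

```bash
python3 - <<'E'
from h import *
s=monitor.read_state(); print(s["tool_pos"],w2m(s["tool_pos"]),s["contact_force"])
rel(push(0)+[0,0,.01])
for th in (0,.15,.3,.45,.6,.75,.9,1.05): rel(push(th,over=.004)); 
E
```

```text
[ 0.56925105 -0.06066543  0.24425049] [0.05147058 0.02023766 0.24425049] [0.23233016 0.59541681 0.82996939]
[-0.0165 -0.0151  0.0414] 
[-0.0165 -0.0127  0.0546] 
[-0.0153  0.0009  0.0725] 
[-0.0109  0.0142  0.09  ] 
[-0.0032  0.027   0.1069] 
[0.0076 0.039  0.1226] 
[0.0212 0.0498 0.1368] 
[0.0373 0.0593 0.1493] 
[0.0556 0.0672 0.1597]
```

Emit:
carry_out(
  rows=[
    {"x": -0.0165,"y": -0.015,"z": 0.02,"ax": 0,"ay": 0,"az": 0,"fingers": 1},
    {"x": -0.0165,"y": -0.015,"z": 0.04,"ax": 0,"ay": 0,"az": 0,"fingers": 1},
    {"x": -0.0165,"y": -0.0127,"z": 0.048,"ax": 0,"ay": 0,"az": 0,"fingers": 1},
    {"x": -0.0165,"y": -0.0127,"z": 0.0546,"ax": 0,"ay": 0,"az": 0,"fingers": 1},
    {"x": -0.016,"y": -0.006,"z": 0.0635,"ax": 0,"ay": 0,"az": 0,"fingers": 1},
    {"x": -0.0153,"y": 0.001,"z": 0.0725,"ax": 0,"ay": 0,"az": 0,"fingers": 1},
    {"x": -0.013,"y": 0.0075,"z": 0.081,"ax": 0,"ay": 0,"az": 0,"fingers": 1},
    {"x": -0.011,"y": 0.014,"z": 0.09,"ax": 0,"ay": 0,"az": 0,"fingers": 1},
    {"x": -0.011,"y": 0.014,"z": 0.09,"ax": 0,"ay": 0,"az": 0,"fingers": 1},
  ],
)

```text
time_s: 3.38
tool_pos: [0.5817, -0.0483, 0.1521]
tcp_rot: [180.0, -0.1, 169.2]
contact_force: [1.1, -1.0, 0.5]
width: -0.0001
finger_force: 0.6
```

```bash
python3 - <<'E'
from h import *
p,W,c,f=cam("scene"); b=cv2.resize(p[100:260,160:360],None,fx=3,fy=3,interpolation=cv2.INTER_CUBIC); cv2.imwrite("pics/s3.png",b[:,:,::-1])
q=p.astype(int); red=(q[...,0]>130)&(q[...,1]<50)&(q[...,2]<60)&(W[...,2]>.05); r=np.median(W[red],0); print(red.sum(),r,w2m(r))
s=monitor.read_state(); print(w2m(s["tool_pos"]),s["contact_force"])
for th in (.3,.45,.6,.75,.9,1.05,1.2): rel(push(th,over=.004)); 
E
```

```text
42 [ 0.58844251 -0.02870935  0.15160818] [0.06433413 0.05522383 0.15160818]
[0.0617909  0.03440072 0.15260003] [ 0.6978836  -0.69478876  1.12987898]
[-0.0007  0.0001 -0.0016] 
[0.007  0.0129 0.0152] 
[0.0177 0.0248 0.0309] 
[0.0313 0.0357 0.0452] 
[0.0474 0.0452 0.0577] 
[0.0656 0.0531 0.0682] 
[0.0857 0.0593 0.0763]
```

View pics/s3.png

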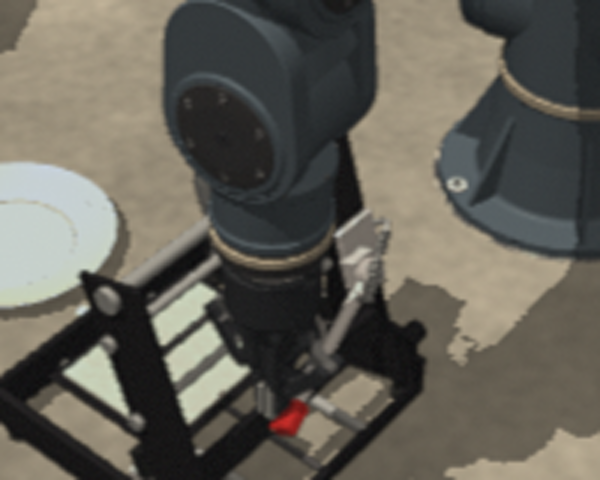

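The foot (crop (290,417)) is being pushed down and back by the fingertips as planned, so I'll push on past centre.

Emit:
carry_out(
  rows=[
    {"x": 0.003,"y": 0.0065,"z": 0.007,"ax": 0,"ay": 0,"az": 0,"fingers": 1},
    {"x": 0.007,"y": 0.013,"z": 0.015,"ax": 0,"ay": 0,"az": 0,"fingers": 1},
    {"x": 0.012,"y": 0.019,"z": 0.023,"ax": 0,"ay": 0,"az": 0,"fingers": 1},
    {"x": 0.018,"y": 0.025,"z": 0.031,"ax": 0,"ay": 0,"az": 0,"fingers": 1},
    {"x": 0.0245,"y": 0.03,"z": 0.038,"ax": 0,"ay": 0,"az": 0,"fingers": 1},
    {"x": 0.031,"y": 0.036,"z": 0.045,"ax": 0,"ay": 0,"az": 0,"fingers": 1},
    {"x": 0.039,"y": 0.0405,"z": 0.0515,"ax": 0,"ay": 0,"az": 0,"fingers": 1},
    {"x": 0.047,"y": 0.045,"z": 0.0575,"ax": 0,"ay": 0,"az": 0,"fingers": 1},
    {"x": 0.056,"y": 0.049,"z": 0.063,"ax": 0,"ay": 0,"az": 0,"fingers": 1},
    {"x": 0.0655,"y": 0.053,"z": 0.068,"ax": 0,"ay": 0,"az": 0,"fingers": 1},
    {"x": 0.0655,"y": 0.053,"z": 0.068,"ax": 0,"ay": 0,"az": 0,"fingers": 1},
  ],
)

```text
time_s: 4.8
tool_pos: [0.5271, 0.0157, 0.0846]
tcp_rot: [-180.0, -0.0, 169.2]
contact_force: [0.2, -0.6, 0.1]
width: -0.0002
finger_force: 0.0
```

```bash
python3 - <<'E'
from h import *
p,W,c,f=cam("scene"); b=cv2.resize(p[100:300,160:360],None,fx=3,fy=3,interpolation=cv2.INTER_CUBIC); cv2.imwrite("pics/s4.png",b[:,:,::-1])
q=p.astype(int); red=(q[...,0]>130)&(q[...,1]<50)&(q[...,2]<60)&(W[...,2]>-.01)
print(red.sum(),w2m(np.median(W[red],0)) if red.sum() else "")
s=monitor.read_state(); print(w2m(s["tool_pos"]),s["contact_force"])
E
```

```text
0 
[-0.00359121  0.08721424  0.08489151] [ 0.03350574 -0.21601802  0.11339194]
```

View pics/s4.png

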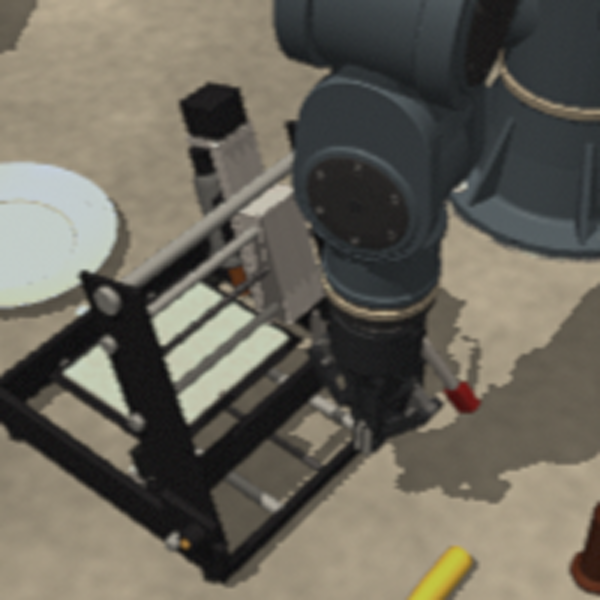

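The kickstand is snapped down, with its foot at crop (462,397), and the tool is free. Going up and over the bar, opening on the way.

```bash
python3 - <<'E'
from h import *
rel(m2w(.065,-.071,.33))
E
```

```text
[-0.0686 -0.1582 -0.2451]
```

Emit:
carry_out(
  rows=[
    {"x": 0,"y": 0,"z": -0.06,"ax": 0,"ay": 0,"az": 0,"fingers": 1},
    {"x": 0,"y": 0,"z": -0.12,"ax": 0,"ay": 0,"az": 0,"fingers": 1},
    {"x": 0,"y": 0,"z": -0.18,"ax": 0,"ay": 0,"az": 0,"fingers": -1},
    {"x": 0,"y": 0,"z": -0.245,"ax": 0,"ay": 0,"az": 0,"fingers": -1},
    {"x": -0.04,"y": 0,"z": -0.245,"ax": 0,"ay": 0,"az": 0,"fingers": -1},
    {"x": -0.068,"y": -0.05,"z": -0.245,"ax": 0,"ay": 0,"az": 0,"fingers": -1},
    {"x": -0.068,"y": -0.1,"z": -0.245,"ax": 0,"ay": 0,"az": 0,"fingers": -1},
    {"x": -0.068,"y": -0.158,"z": -0.245,"ax": 0,"ay": 0,"az": 0,"fingers": -1},
    {"x": -0.068,"y": -0.158,"z": -0.245,"ax": 0,"ay": 0,"az": 0,"fingers": -1},
    {"x": -0.068,"y": -0.158,"z": -0.245,"ax": 0,"ay": 0,"az": 0,"fingers": -1},
    {"x": -0.068,"y": -0.158,"z": -0.245,"ax": 0,"ay": 0,"az": 0,"fingers": -1},
  ],
)

```text
time_s: 6.22
tool_pos: [0.5654, -0.1517, 0.3299]
tcp_rot: [180.0, 0.0, 169.3]
contact_force: [-0.0, -0.5, -0.3]
width: 0.0852
finger_force: 0.0
```

```bash
python3 - <<'E'
from h import *
p,W,c,f=cam("scene"); b=cv2.resize(p[60:300,150:350],None,fx=2.5,fy=2.5,interpolation=cv2.INTER_CUBIC); cv2.imwrite("pics/s5.png",b[:,:,::-1])
q=p.astype(int); red=(q[...,0]>110)&(q[...,1]<50)&(q[...,2]<60)&(W[...,2]>-.01)
red[:,330:]=0
print(red.sum(),w2m(np.median(W[red],0)) if red.sum() else "")
lean=.3
for th in(1.6,1.75):
    hy=.0159;hz=.1865;u=np.array([0,.605,-.796]);print(th,np.array([-.09,hy,hz])+.153*(np.array([np.cos(th),0,0])+np.sin(th)*u))
# bar still there, near far plate
m=(q.min(-1)>70)&(q.max(-1)-q.min(-1)<40)&(W[...,2]>.255)&(W[...,2]<.285); M=np.array([w2m(x) for x in W[m]]); M=M[abs(M[:,1]+.071)<.02]; print(len(M),np.median(M,0),M.min(0),M.max(0))
s=monitor.read_state(); print(w2m(s["tool_pos"]),s["width"]); rel(m2w(.065,-.071,.2445))
E
```

```text
43 [-0.11177689  0.11582218  0.07269084]
1.6 [-0.09446753  0.10842553  0.06476393]
1.75 [-0.11727165  0.10698266  0.06666232]
426 [ 0.01461089 -0.06553724  0.26833855] [-0.45733736 -0.08975762  0.2556722 ] [ 0.13670594 -0.05791269  0.28262166]
[ 0.06468015 -0.06983714  0.32990774] 0.08532350733236549
[-0.0003 -0.0012  0.0854]
```

View pics/s5.png

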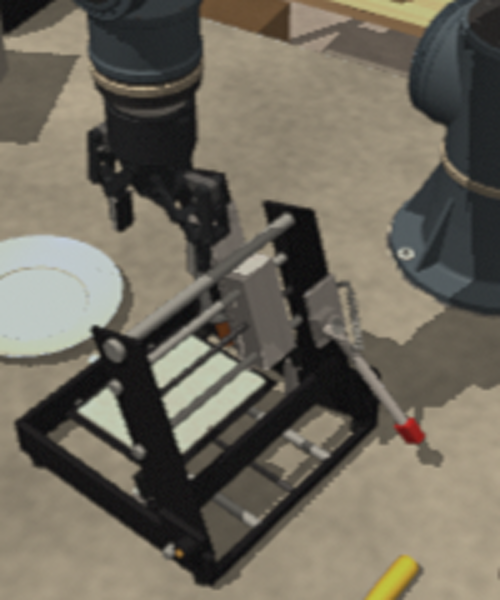

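The kickstand is fully down, with the foot measured at machine x=-0.112 against -0.117 expected. The open gripper is over the bar, so I'll descend and grip.

Emit:
carry_out(
  rows=[
    {"x": 0,"y": -0.001,"z": 0.025,"ax": 0,"ay": 0,"az": 0,"fingers": -1},
    {"x": 0,"y": -0.001,"z": 0.05,"ax": 0,"ay": 0,"az": 0,"fingers": -1},
    {"x": 0,"y": -0.001,"z": 0.07,"ax": 0,"ay": 0,"az": 0,"fingers": -1},
    {"x": 0,"y": -0.001,"z": 0.0865,"ax": 0,"ay": 0,"az": 0,"fingers": -1},
    {"x": 0,"y": -0.001,"z": 0.0865,"ax": 0,"ay": 0,"az": 0,"fingers": 0.5},
    {"x": 0,"y": -0.001,"z": 0.0865,"ax": 0,"ay": 0,"az": 0,"fingers": 1},
    {"x": 0,"y": -0.001,"z": 0.0865,"ax": 0,"ay": 0,"az": 0,"fingers": 1},
    {"x": 0,"y": -0.001,"z": 0.0865,"ax": 0,"ay": 0,"az": 0,"fingers": 1},
    {"x": 0,"y": -0.001,"z": 0.0865,"ax": 0,"ay": 0,"az": 0,"fingers": 1},
    {"x": 0,"y": -0.001,"z": 0.0865,"ax": 0,"ay": 0,"az": 0,"fingers": 1},
  ],
)

```text
time_s: 7.52
tool_pos: [0.5654, -0.1521, 0.244]
tcp_rot: [179.8, 0.1, 169.2]
contact_force: [1.6, 11.9, 4.4]
width: 0.0123
finger_force: 58.5
```

```bash
python3 - <<'E'
from h import *
s=monitor.read_state(); t=w2m(s["tool_pos"]);print(t,s["width"],s["finger_force"],s["contact_force"])
for l in np.arange(.3,-.03,-.03):
    d=np.array([0,-.24*np.sin(l)+.24*np.sin(.3),.24*np.cos(l)-.24*np.cos(.3)]); print(round(l,2),d.round(4))
E
```

```text
[ 0.06485458 -0.07033578  0.2440083 ] 0.012282713903121165 58.52560222148895 [ 1.56363827 11.88741198  4.37904767]
0.3 [0. 0. 0.]
0.27 [0.     0.0069 0.002 ]
0.24 [0.     0.0139 0.0038]
0.21 [0.     0.0209 0.0054]
0.18 [0.     0.028  0.0068]
0.15 [0.     0.0351 0.008 ]
0.12 [0.     0.0422 0.009 ]
0.09 [0.     0.0494 0.0097]
0.06 [0.     0.0565 0.0103]
0.03 [0.     0.0637 0.0106]
0.0 [0.     0.0709 0.0107]
```

Emit:
carry_out(
  rows=[
    {"x": 0,"y": 0.004,"z": -0.001,"ax": 0,"ay": 0,"az": 0,"fingers": 1},
    {"x": 0,"y": 0.009,"z": -0.0025,"ax": 0,"ay": 0,"az": 0,"fingers": 1},
    {"x": 0,"y": 0.014,"z": -0.0038,"ax": 0,"ay": 0,"az": 0,"fingers": 1},
    {"x": 0,"y": 0.021,"z": -0.0054,"ax": 0,"ay": 0,"az": 0,"fingers": 1},
    {"x": 0,"y": 0.028,"z": -0.0068,"ax": 0,"ay": 0,"az": 0,"fingers": 1},
    {"x": 0,"y": 0.035,"z": -0.008,"ax": 0,"ay": 0,"az": 0,"fingers": 1},
    {"x": 0,"y": 0.042,"z": -0.009,"ax": 0,"ay": 0,"az": 0,"fingers": 1},
    {"x": 0,"y": 0.048,"z": -0.0096,"ax": 0,"ay": 0,"az": 0,"fingers": 1},
    {"x": 0,"y": 0.053,"z": -0.01,"ax": 0,"ay": 0,"az": 0,"fingers": 1},
    {"x": 0,"y": 0.056,"z": -0.0103,"ax": 0,"ay": 0,"az": 0,"fingers": 1},
    {"x": 0,"y": 0.056,"z": -0.0103,"ax": 0,"ay": 0,"az": 0,"fingers": 1},
  ],
)

```text
time_s: 8.9
tool_pos: [0.5759, -0.0986, 0.2545]
tcp_rot: [-180.0, 0.1, 169.2]
contact_force: [0.4, -2.0, 9.2]
width: 0.0121
finger_force: 63.6
```

```bash
cat >> h.py <<'E'
def lean():
    s=monitor.read_state(); t=w2m(s["tool_pos"]); print("tcp",t.round(4),s["width"],s["finger_force"],s["contact_force"].round(1))
    p,W,c,f=cam("scene"); M=(W-O); M=np.stack([M@MX,M@MY,M[...,2]],-1); q=p.astype(int)
    # far plate (outer rim hidden) : black points near x=.129 facing camera
    k=(abs(M[...,0]-.129)<.005)&(M[...,2]>.09)&(M[...,2]<.28)&(q.max(-1)<70); K=M[k]
    A=[]
    for z in np.arange(.10,.26,.01):
        b=K[abs(K[:,2]-z)<.006]
        if len(b)>5: A.append((z,(np.percentile(b[:,1],3)+np.percentile(b[:,1],97))/2, np.ptp(b[:,1])))
    A=np.array(A); print(len(K), A.round(3).tolist()); 
    if len(A)>2: print("lean",-np.arctan(np.polyfit(A[:,0],A[:,1],1)[0]))
    m=(q.min(-1)>70)&(q.max(-1)-q.min(-1)<40)&(M[...,2]>.262)&(M[...,2]<.295)&(M[...,0]>-.12)&(M[...,0]<.12)&(abs(M[...,1]+.0)<.1); B=M[m]
    if len(B): print("bar",len(B),np.median(B,0))
    return p
E
python3 - <<'E'
from h import *
p=lean(); cv2.imwrite("pics/s6.png",cv2.resize(p[60:300,150:350],None,fx=2.5,fy=2.5)[:,:,::-1])
E
```

```text
tcp [ 0.0651 -0.0158  0.2545] 0.012133964315471443 63.58415365219116 [ 0.4 -2.   9.2]
1039 [[0.1, 0.001, 0.07], [0.11, -0.0, 0.072], [0.12, -0.001, 0.07], [0.13, 0.003, 0.066], [0.14, 0.005, 0.069], [0.15, -0.003, 0.07], [0.16, -0.003, 0.068], [0.17, -0.004, 0.068], [0.18, -0.005, 0.066], [0.19, -0.006, 0.07], [0.2, -0.006, 0.07], [0.21, -0.003, 0.061], [0.22, -0.003, 0.069], [0.23, -0.009, 0.069], [0.24, -0.01, 0.071], [0.25, -0.011, 0.07]]
lean 0.07742205680345945
bar 460 [-0.04827826 -0.01420321  0.27794976]
```

View pics/s6.png

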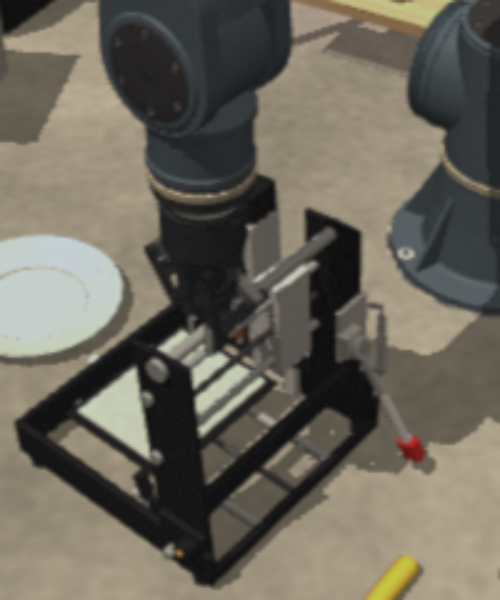

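The gantry is following the grip, the bar is held at crop (235,300), and lean is about 0.07. The last ~17 mm I'll do slowly.

Emit:
carry_out(
  rows=[
    {"x": 0,"y": 0.004,"z": -0.0002,"ax": 0,"ay": 0,"az": 0,"fingers": 1},
    {"x": 0,"y": 0.008,"z": -0.0003,"ax": 0,"ay": 0,"az": 0,"fingers": 1},
    {"x": 0,"y": 0.011,"z": -0.0004,"ax": 0,"ay": 0,"az": 0,"fingers": 1},
    {"x": 0,"y": 0.014,"z": -0.0004,"ax": 0,"ay": 0,"az": 0,"fingers": 1},
    {"x": 0,"y": 0.016,"z": -0.0004,"ax": 0,"ay": 0,"az": 0,"fingers": 1},
    {"x": 0,"y": 0.0165,"z": -0.0004,"ax": 0,"ay": 0,"az": 0,"fingers": 1},
    {"x": 0,"y": 0.0165,"z": -0.0004,"ax": 0,"ay": 0,"az": 0,"fingers": 1},
    {"x": 0,"y": 0.0165,"z": -0.0004,"ax": 0,"ay": 0,"az": 0,"fingers": 1},
    {"x": 0,"y": 0.0165,"z": -0.0004,"ax": 0,"ay": 0,"az": 0,"fingers": 1},
  ],
)

```text
time_s: 10.07
tool_pos: [0.579, -0.0829, 0.2551]
tcp_rot: [-179.9, 0.1, 169.2]
contact_force: [0.1, -3.5, 10.5]
width: 0.0116
finger_force: 63.7
```

```bash
python3 - <<'E'
from h import *
p=lean(); cv2.imwrite("pics/s7.png",cv2.resize(p[60:300,150:350],None,fx=2.5,fy=2.5)[:,:,::-1])
E
```

```text
tcp [6.520e-02 2.000e-04 2.551e-01] 0.011635008822982686 63.71110439300537 [ 0.1 -3.5 10.5]
1035 [[0.1, 0.005, 0.064], [0.11, 0.005, 0.069], [0.12, 0.004, 0.066], [0.13, 0.008, 0.064], [0.14, 0.012, 0.054], [0.15, 0.003, 0.067], [0.16, 0.003, 0.068], [0.17, 0.005, 0.067], [0.18, 0.005, 0.066], [0.19, 0.005, 0.069], [0.2, 0.005, 0.068], [0.21, 0.006, 0.066], [0.22, 0.011, 0.071], [0.23, 0.004, 0.071], [0.24, 0.004, 0.069], [0.25, 0.004, 0.066]]
lean 1.585554570646131e-05
bar 458 [-0.04787939  0.00252336  0.27896115]
```

View pics/s7.png

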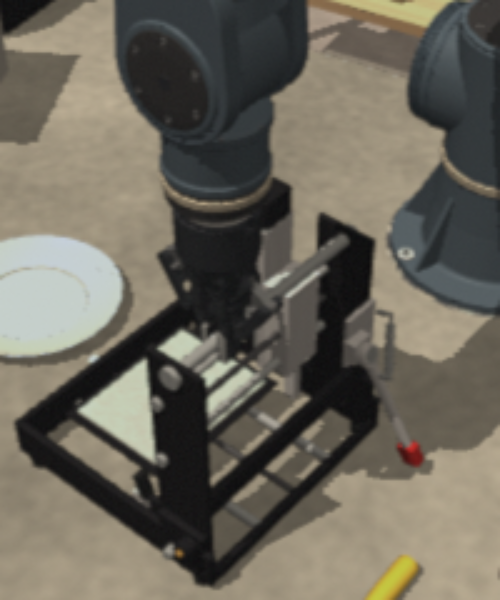

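The gantry is upright at a measured lean of about 0.000, the bar is held, and the kickstand is down (foot at crop (410,455)). Handing in.

```bash
python3 -c "
from h import *
print(bot.close_job())"
```

```text
the job is handed in; nothing more can be done
None
```

The kickstand is snapped fully down and the gantry is upright (measured lean about 0 rad), still held by its carry bar; the job was handed in at about 10 s, and the arm never went near the plate, cartridge, jar or screwdriver.

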